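# Roll the pressing roller onto the line

### The arm

A 6-joint arm with a two-finger parallel gripper is mounted at the origin on the work surface. World frame = base frame: x ahead of the robot, y to its left, z up, the work surface at z = 0. Lengths are in m, angles in degrees, forces in N, time in s.
With the tool pointing down it reaches from about 0.375 to 0.9 m from the base axis. Payload 3.1 kg.
Tool frame: the origin (TCP) lies midway between the tips of the shut fingers; the grasp point (between the pads) lies 19 mm behind it (bot.grip_depth is the z of the grasp point in the tool frame, in m); z points along the fingers, y is the line along which they close (so a half turn about z gives the same grasp; the last joint's range is limited). The gripper opens to 85 mm and grips with 20 to 120 N. Pads are 22 mm wide; open, the fingers measure 114 mm over their backs; the gripper's body (76 mm by 85 mm) begins 54 mm behind the grasp point. The pads swing forward as they close: fully open they stand 13 mm farther back than shut.
Start: joints at [64.429, 30.224, 82.088, -0, 67.689, -10.227], TCP at [0.165, 0.603, 0.231] pointing down, gripper open.
Joint ranges: [-176.69, 176.69], [-43.24, 126.21], [12.49, 139.97], [-82, 262], [0, 151.66], [-163.58, 163.58]. Speed limits (degrees/s): [159.86, 159.86, 180, 180, 180, 180].

### API

Orientations are given as a 3x3 rotation matrix whose columns are the frame's x, y, z axes.
In Python, from bench import telemetry, eyes, close_job, bot gives the robot as it stands.
- The arm moves only by the tool move_arm, never from a script. Its argument "moves" is one flat list of numbers, 5 for each row, row after row: the shift along the tool's x, y, z in m, then the turn about the tool's z in rad, then the closure in counts, from 0 (fully open) to 255 (shut). A call has 1 to 12 rows; each row is the pose to reach, as a shift and turn from the pose commanded when the call began, along the tool's axes at that moment; what a row does not reach only later rows make up. A row lasts 1/10 s, in which the tool goes at most 50 mm and 8.59 degrees, less where a joint would pass 70% of its speed; a pose out of reach is approached as far as the arm can. A call with a gripper value outside its range is refused whole. The fingers move at their own pace and stop on an object; "squeeze" is the grip in N (left out, the last holds). Time passes only in rows, so rows that repeat a pose let the fingers close. It gives the time, the measured TCP pose, the force, the opening and the grip force at its end, in the units of the state.
- telemetry.get_state(): the state, without advancing time (a new reading comes with each control period).
- eyes.read_camera(name): name is "scene" or "top" or "wrist"; returns a dict with "frame" (400x640x3 uint8, blue, green, red), "range_z" (400x640 float32, m along the optical axis (not along the pixel's ray), 0 where there is no reading), "camera_matrix" (3x3 intrinsics, pixels), "dist_coeffs" ([k1, k2, p1, p2, k3] as OpenCV has them; the pictures are not rectified), "R" (3x3) and "t" (3): a world point X has camera coordinates R X + t. Camera axes: x right, y down, z forward; pixel columns grow to the right and rows downward; lengths in m; the calibration is good to about 2 mm. A picture is of the moment at which its call begins.
- close_job(): hands the job in; it is judged then, once.
The state is a dict: "time_s": time; "joints": joint angles; "joint_velocities": joint speeds; "effort": joint torques, N m; "eef_pos": TCP position; "tcp_rot": TCP orientation; "wrist_force": force on the tool from outside, world axes, zero at the start; "moment": the same for the moment, N m; "width": finger opening in m; "grip_force": force on a finger pad.
Only numpy, scipy, OpenCV 4.12 (cv2) and the standard library are available. Lean on these libraries where they do the work, as an engineer would, in place of code of your own. Each camera call takes 0.05 s, during which the arm holds its last target. There are 200 camera calls.

### The job

The leather on the pressing board has just been glued down: press it by pushing the top half of the steel roller sideways with your fingertips, so that it rolls over the leather until it lies along the yellow line, centred over it, and leave it at rest there. Keep the fingertips no lower than the roller's middle while pushing, let it really roll (not skid) and stay on the leather, never lift it, and do not disturb the thread spool, the wax or anything else on the bench.

Things in the scene. Friction and masses are not known exactly. Their poses are not given: they have to be found in the camera images.
- roller: Loose steel roller, brass end bands, one black stripe along it: 40 mm diameter, 110 mm long, 0.45 kg, lying on the leather up to 5 degrees askew, on either side of the line. Origin at its centre (32 mm above the bench); x is its axis; y, z turn as it rolls. Slippery (friction 0.3): fingers behind it at or just above mid-height make it roll. Leather brakes it: let go at 50 mm/s it stops within 5 mm.
- line: Yellow line painted on the leather, 180 mm long and 12 mm wide, flat (no height). Origin at its middle, on the leather's surface (12 mm above the bench); x runs along the line, y across it (the way the roller must roll, towards or away from it), z up.
- board: Fixed pressing board covered with dark brown leather, 260 mm (its x) by 400 mm (its y) and 12 mm thick, flat on the bench. Origin under its centre at bench level; z up. The line lies parallel to its x axis; the roller starts 140 to 235 mm from the line along y.
- spool: Loose upright thread spool, red thread between pale wooden flanges, 30 mm in diameter, 38 mm tall, standing on the leather near the middle of the board's far (+x) edge. Origin at the centre of its underside. Leave it alone.
- wax: Loose block of cream-coloured wax, 26 x 50 x 20 mm tall, lying on the leather near the middle of the board's near (-x) edge. Origin at the centre of its underside. Leave it alone.
- glue: Loose glue jar with a red cap, 72 mm in diameter, 100 mm tall, on the bench to the left of the board. Origin at the centre of its underside. Leave it alone.
- dish: Loose steel tack dish, 120 mm in diameter, 30 mm tall, on the bench to the left. Origin at the centre of its underside. Leave it alone.
- last: Loose green shoe last (foot form), 240 mm long, 102 mm tall, on the bench to the right of the board. Origin at the centre of its underside. Leave it alone.
- shoe: Loose navy leather shoe, 270 mm long, 87 mm tall, on the bench to the right. Origin at the centre of its underside. Leave it alone.
- hammer: Loose hammer lying on the bench beyond the board. Origin on its underside. Leave it alone.
- brush: Loose brush lying on the bench beyond the board. Origin on its underside. Leave it alone.
There are look-alikes about, which are no part of the job. There is more than one size of the roller; the job needs the middle-sized.

How it is judged (in metres and radians):
On the way, in this order (a step that is already met when the one before it is completed fails the run):
1. the roller, on the leather, has turned over by half a turn (its stripe side faces down) (angle between roller's own z axis and vertical above 2.2 rad and height (world z) of roller between 0.028 and 0.036 m), for 0.02 s.
2. the roller, on the leather, has rolled on until its stripe side is coming up again (angle between roller's own z axis and vertical below 1.4 rad and height (world z) of roller between 0.028 and 0.036 m), for 0.02 s.
At the end, for the whole second after the job is handed in: The roller lies at rest on the leather, its centre within 8 mm of the yellow line's centreline and within 35 mm of the line's middle lengthwise, parallel to the line within 0.15 rad (y of roller in the frame of line between -0.008 and 0.008 m and x of roller in the frame of line between -0.035 and 0.035 m and angle between the x axis of roller and the x axis of line, either way round below 0.15 rad and height (world z) of roller between 0.029 and 0.036 m and linear speed of roller below 0.01 m/s and angular speed of roller below 0.3 rad/s); the robot touches nothing.
It fails at once if the roller is lifted (10 mm or more) off the leather (height (world z) of roller above 0.042 m).
It fails at once if the roller leaves the leather (height (world z) of roller below 0.027 m).
It fails at once if the roller is pushed with the fingertips well below its middle (contact force between the fingers and roller above 0.5 N and height (world z) of the grasp point below 0.044 m).
It fails at once if the thread spool or the wax is moved by more than 15 mm (distance of any of spool, wax from where it was at the start of the episode above 0.015 m).
It fails at once if another thing on the bench is moved by more than 15 mm (distance of any of glue, hammer, last, dish, brush, shoe from where it was at the start of the episode above 0.015 m).
It also fails if it takes over 51 s, if anything falls off the work surface, if the arm or the gripper's body presses on something with over 40 N, if the wrist force passes 120 N, or if a joint passes its speed limit or range.

## Working session

There is one attempt and no reset: what is moved stays moved. The work goes in short steps, Python scripts to look and compute and a tool call to move; the robot and the scene stay as the last step left them, time stands still between calls to the robot, and variables do not carry over. Pictures are saved under pics/ and viewed, at most 10 in all, crops included, and the job is handed in when it is done.

Besides the shell and the picture viewer there is one more tool, called after "Emit:" by a JSON object that holds its "method" and its "body". move_arm: Moves the arm, as the interface text tells. Its arguments: {"type":"object","properties":{"moves":{"type":"array","items":{"type":"number"}},"squeeze":{"type":"number"}},"required":["moves"]}

```bash
mkdir -p pics; ls; python3 - <<'E'
from bench import telemetry, eyes, bot
import cv2, numpy as np, pickle
s=telemetry.get_state(); print(s)
for n in ("scene","top"):
    d=eyes.read_camera(n); cv2.imwrite(f"pics/{n}1.png",d["frame"]); pickle.dump(d,open(f"pics/{n}1.pkl","wb"))
    print(n,d["camera_matrix"].tolist(),d["dist_coeffs"],(-d["R"].T@d["t"]).round(3))
E
```

```text
pics
{'time_s': 0.0, 'joints': array([ 6.44271889e+01,  3.02792388e+01,  8.21546317e+01,  1.13638466e-03,
        6.76886451e+01, -1.02273500e+01]), 'joint_velocities': array([0.07025838, 0.03484636, 0.01378178, 0.06529855, 0.08505761,
       0.01836433]), 'effort': array([ 1.86922771e-04, -4.42347229e+01, -1.78025812e+01, -2.37748754e-04,
        8.60105414e-03, -1.13167962e-05]), 'eef_pos': array([0.16506121, 0.60209005, 0.23034042]), 'tcp_rot': array([[-9.64345561e-01,  2.64644584e-01, -9.39564391e-04],
       [ 2.64645953e-01,  9.64343730e-01, -1.92090490e-03],
       [ 3.97705952e-04, -2.10106803e-03, -9.99997714e-01]]), 'wrist_force': array([-0.62251927, -0.59671225,  0.47632392]), 'moment': array([ 0.01198983, -0.02136145,  0.01349156]), 'grip_force': 0.0, 'width': 0.0851889402431492}
scene [[435.69804108166295, 0.0, 325.6907508258604], [0.0, 435.69804108166295, 189.98052064048727], [0.0, 0.0, 1.0]] [-0.10114442  0.          0.          0.          0.        ] [ 1.047 -0.945  0.956]
top [[378.3323242508575, 0.0, 318.68454035103093], [0.0, 378.3323242508575, 199.16860981120678], [0.0, 0.0, 1.0]] [-0.02476553  0.          0.          0.          0.        ] [ 0.361 -0.013  1.05 ]
```

View pics/top1.png

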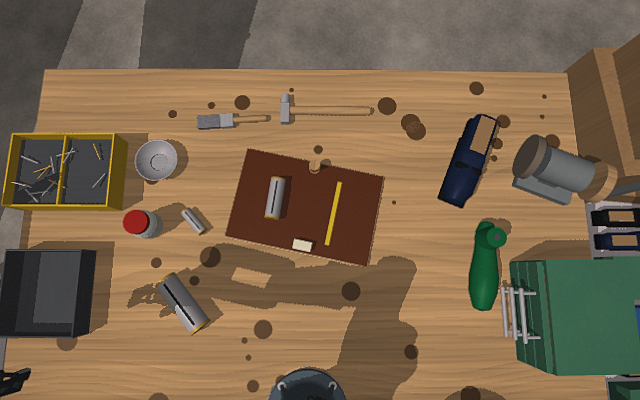

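View pics/scene1.png

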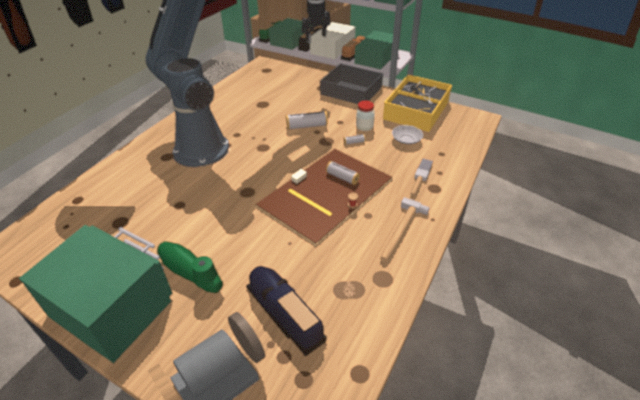

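Top view: three rollers – (275,198) on the leather, (195,220) small on the bench, (183,303) large on the bench. The one on the leather is the middle size. Line at (334,213), spool (315,167), wax (303,245). I'll measure these and confirm with a crop.

```bash
cat > h.py <<'E'
import cv2, numpy as np
def ray(d,px,z):
    p=cv2.undistortPoints(np.float64(px).reshape(-1,1,2),d["camera_matrix"],d["dist_coeffs"])[:,0]
    R,t=d["R"],d["t"]; c=-R.T@t
    v=np.c_[p,np.ones(len(p))]@R
    return c+v*((z-c[2])/v[:,2])[:,None]
def biggest(m,n=1):
    c=sorted(cv2.findContours(m.astype(np.uint8),cv2.RETR_EXTERNAL,cv2.CHAIN_APPROX_NONE)[0],key=cv2.contourArea)[::-1]
    return c[:n]
def rect(P):  # centre, long size, short size, long-axis direction deg
    (c,s,a)=cv2.minAreaRect(np.float32(P[:,:2]*1000)); b=cv2.boxPoints((c,s,a))
    e=[b[1]-b[0],b[2]-b[1]]; e.sort(key=lambda v:-np.linalg.norm(v))
    return np.round(c,1),[round(float(np.linalg.norm(v)),1) for v in e],round(float(np.degrees(np.arctan2(e[0][1],e[0][0]))),2)
def find(d):
    f=d["frame"]; hsv=cv2.cvtColor(f,cv2.COLOR_BGR2HSV); h,s,v=[hsv[...,i] for i in range(3)]
    out={}
    brown=((h<12)|(h>172))&(s>110)&(v<120)&(v>25)
    b=biggest(brown)[0]; hull=cv2.convexHull(b)
    out["board"]=(hull,0.012)
    m=np.zeros(h.shape,np.uint8); cv2.drawContours(m,[hull],-1,1,-1); m=cv2.erode(m,np.ones((3,3)))
    out["line"]=(biggest((m>0)&(h>20)&(h<35)&(s>150)&(v>120))[0],0.012)
    nb=(m>0)&~brown&~((h>20)&(h<35)&(s>150))
    out["roller"]=(biggest(nb)[0],0.032)
    return out,nb
E
python3 - <<'E'
import pickle; from h import *
d=pickle.load(open("pics/top1.pkl","rb"))
o,nb=find(d)
for k,(c,z) in o.items(): print(k,*rect(ray(d,c[:,0],z)), cv2.boundingRect(c))
for c in biggest(nb,4): print(cv2.boundingRect(c),cv2.contourArea(c))
for n,p in dict(spool=(315,167),wax=(303,245),glue=(137,223),small=(195,220),big=(183,303),dish=(156,160)).items(): print(n,ray(d,[p],.03)[0].round(3))
# other rollers, sizes
f=d["frame"]
hsv=cv2.cvtColor(f,cv2.COLOR_BGR2HSV)
cv2.imwrite("pics/crop1.png",cv2.resize(f[140:340,120:400],None,fx=2.8,fy=2.8,interpolation=cv2.INTER_CUBIC))
E
```

```text
board [534.2   6.7] [394.3, 254.3] 77.93 (226, 149, 157, 117)
line [513.6 -69.6] [181.0, 12.2] -12.04 (325, 182, 17, 64)
roller [553.   89.7] [120.8, 42.4] -8.52 (264, 176, 22, 44)
(264, 176, 22, 44) 610.5
(292, 238, 21, 14) 183.5
(309, 162, 12, 12) 92.0
(288, 179, 1, 1) 0.0
spool [ 0.639 -0.02   0.03 ]
wax [0.423 0.012 0.03 ]
glue [0.482 0.461 0.03 ]
small [0.491 0.304 0.03 ]
big [0.273 0.324 0.03 ]
dish [0.659 0.423 0.03 ]
```

View pics/crop1.png

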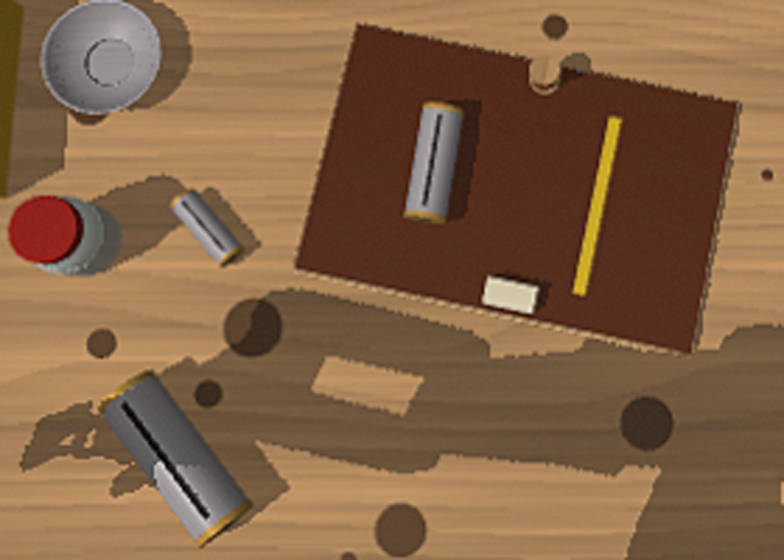

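The roller on the leather (crop 433,162; full image 275,198) has the 110x40 mm footprint and brass bands. The bench rollers at (195,220) and (183,303) are clearly smaller and larger. It must roll about 164 mm towards -y, skewed about 3.5°. I'll go behind it on the +y side, with the finger line along its axis.

Emit:
{"method": "move_arm", "body": {"moves": [-0.503,-0.336,0,1.45,105,-0.503,-0.336,0,1.45,105,-0.503,-0.336,0,1.45,105,-0.503,-0.336,0,1.45,105,-0.503,-0.336,0,1.45,105,-0.503,-0.336,0,1.45,105,-0.503,-0.336,0,1.45,105,-0.503,-0.336,0,1.45,105,-0.503,-0.336,0,1.45,105,-0.503,-0.336,0,1.45,105,-0.503,-0.336,0,1.45,105,-0.503,-0.336,0,1.45,105]}}

```text
time_s: 1.3
eef_pos: [0.5591, 0.1475, 0.231]
tcp_rot: [[0.147, 0.989, -0.001], [0.989, -0.147, 0.0], [0.0, -0.001, -1.0]]
wrist_force: [0.0, 0.2, -0.0]
width: 0.0502
grip_force: 0.0
```

```bash
python3 - <<'E'
from bench import eyes
import pickle; from h import *
d=eyes.read_camera("wrist"); pickle.dump(d,open("pics/w1.pkl","wb")); cv2.imwrite("pics/w1.png",d["frame"])
print(-d["R"].T@d["t"])
for k,(c,z) in find(d)[0].items(): print(k,*rect(ray(d,c[:,0],z)), cv2.boundingRect(c))
E
```

```text
[0.56931453 0.21300551 0.37318371]
board [549.7  62.5] [269.1, 247.9] 77.65 (217, 127, 220, 216)
line [545.2 -70.2] [5.3, 0.0] -8.64 (329, 337, 5, 1)
roller [582.3  53.2] [208.0, 105.1] -49.17 (266, 212, 150, 123)
```

View pics/w1.png

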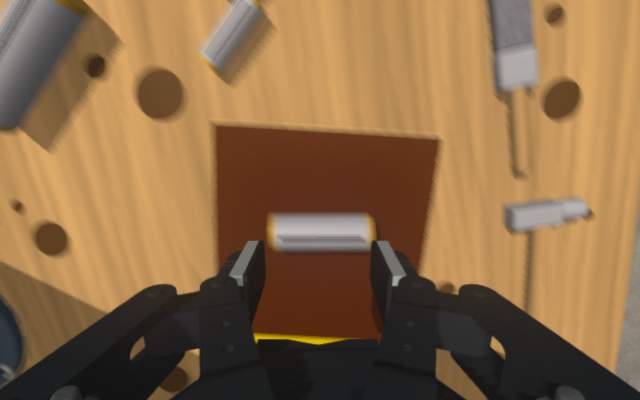

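Wrist view: the roller is at (321,232), spanning columns 267–375 and rows 212–252, parallel to the finger line (finger gap centred at column 318). So the alignment is good. Now I'll lower behind it.

```bash
python3 - <<'E'
import pickle; from h import *
d=pickle.load(open("pics/w1.pkl","rb"))
print(ray(d,[(267,232),(375,232),(321,212),(321,252),(321,232)],.034).round(4))
E
```

```text
[[0.4942 0.0964 0.034 ]
 [0.6151 0.0783 0.034 ]
 [0.5581 0.1108 0.034 ]
 [0.5511 0.0632 0.034 ]
 [0.5546 0.0874 0.034 ]]
```

Emit:
{"method": "move_arm", "body": {"moves": [0,0,0.05,0,105,0,0,0.1,0,105,0,0,0.14,0,105,0,0,0.14,0,105]}}

```text
time_s: 1.75
eef_pos: [0.5532, 0.1488, 0.0857]
tcp_rot: [[0.147, 0.989, -0.014], [0.989, -0.147, -0.001], [-0.003, -0.014, -1.0]]
wrist_force: [-1.0, 0.2, 0.1]
width: 0.05
grip_force: 0.0
```

Emit:
{"method": "move_arm", "body": {"moves": [0,0.003,0.015,0,105,0,0.003,0.03,0,105,0,0.003,0.045,0,105,0,0.003,0.055,0,105,0,0.003,0.059,0,105,0,0.003,0.059,0,105,0,0.003,0.059,0,105]}}

```text
time_s: 2.45
eef_pos: [0.5617, 0.1489, 0.0328]
tcp_rot: [[0.146, 0.989, 0.001], [0.989, -0.146, 0.0], [0.0, 0.001, -1.0]]
wrist_force: [-0.4, -0.9, 0.1]
width: 0.0502
grip_force: 0.0
```

```bash
python3 - <<'E'
from bench import eyes,telemetry
from h import *
s=telemetry.get_state();print(s["eef_pos"],s["width"])
d=eyes.read_camera("scene"); cv2.imwrite("pics/s2.png",cv2.resize(d["frame"][120:240,270:430],None,fx=5,fy=5,interpolation=cv2.INTER_CUBIC))
E
```

```text
[0.5617187  0.14893145 0.03281866] 0.05023780514408778
```

View pics/s2.png

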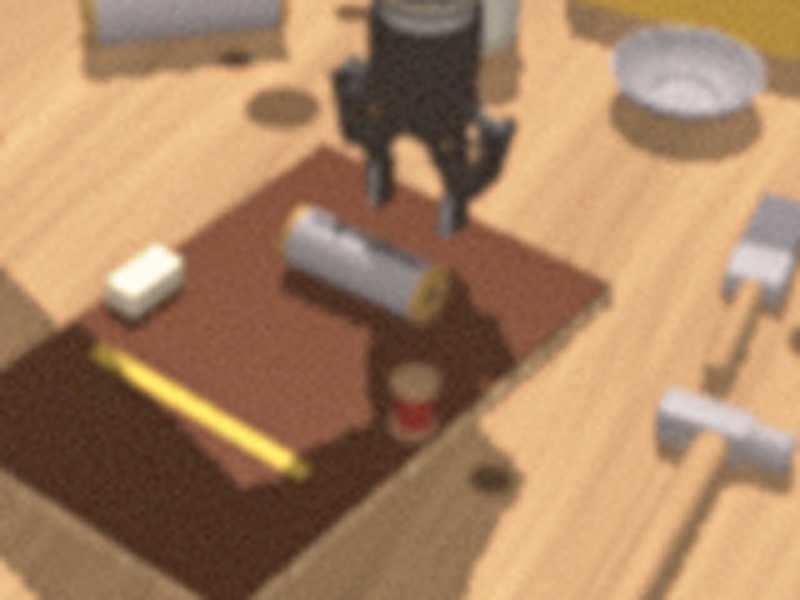

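The fingers are behind the roller, clear of it and centred (crop: fingertips at 378,200 and 452,225; roller at 362,262). Now I'll approach and start pushing slowly.

Emit:
{"method": "move_arm", "body": {"moves": [-0.005,0,0.002,0,105,-0.012,0,0.002,0,105,-0.018,0,0.002,0,105,-0.022,0,0.002,0,105,-0.025,0,0.002,0,105,-0.028,0,0.002,0,105,-0.031,0,0.002,0,105,-0.034,0,0.002,0,105,-0.037,0,0.002,0,105,-0.04,0,0.002,0,105,-0.043,0,0.002,0,105,-0.046,0,0.002,0,105]}}

```text
time_s: 3.7
eef_pos: [0.5545, 0.1031, 0.0303]
tcp_rot: [[0.146, 0.989, 0.0], [0.989, -0.146, 0.0], [0.0, 0.0, -1.0]]
wrist_force: [0.3, 0.4, -0.3]
width: 0.0502
grip_force: 0.1
```

```bash
cat > look.py <<'E'
from bench import eyes
import sys; from h import *
d=eyes.read_camera("wrist"); cv2.imwrite(sys.argv[1],d["frame"])
f=d["frame"]; hsv=cv2.cvtColor(f,cv2.COLOR_BGR2HSV)
# roller: grey pixels between fingers, ahead of the pads
g=(hsv[...,1]<60)&(hsv[...,2]>90)
L=np.array([513.6,-69.6])/1000; u=np.array([.978,-.2086]); n=np.array([.2086,.978])
for c in biggest(g,6):
    P=ray(d,c[:,0],.034)
    if cv2.contourArea(c)>100: print(cv2.boundingRect(c),*rect(P),"line frame",(((P[:,:2].max(0)+P[:,:2].min(0))/2-L)@np.c_[u,n]).round(4))
E
python3 look.py pics/w2.png
```

```text
(251, 273, 134, 72) [551.   76.9] [67.4, 40.5] -8.56 line frame [0.0047 0.1505]
(376, 241, 31, 46) [590.3  97.4] [25.9, 8.6] -78.25 line frame [0.0398 0.1785]
(229, 241, 30, 45) [519.4 108.2] [25.4, 7.8] 59.77 line frame [-0.0302  0.1741]
(559, 389, 26, 11) [ 6.847e+02 -6.000e-01] [17.0, 7.2] -11.69 line frame [0.1529 0.1031]
(50, 389, 23, 11) [399.3  42.3] [15.1, 7.2] -5.4 line frame [-0.1352  0.0853]
```

View pics/w2.png

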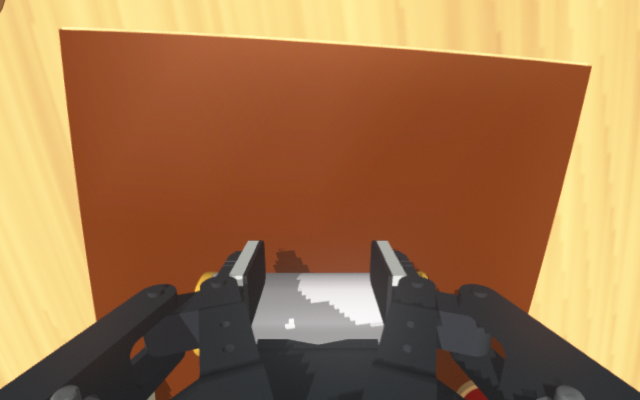

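The roller is in contact (visible between the pads, columns 255–383, rear edge at row 273) and rolling with no force spike. I'll continue, easing the yaw toward the line.

Emit:
{"method": "move_arm", "body": {"moves": [-0.004,0,0,0.002,105,-0.008,0,0,0.003,105,-0.012,0,0,0.005,105,-0.016,0,0,0.006,105,-0.02,0,0,0.008,105,-0.024,0,0,0.01,105,-0.028,0,0,0.011,105,-0.032,0,0,0.013,105,-0.036,0,0,0.015,105,-0.04,0,0,0.017,105,-0.044,0,0,0.018,105,-0.048,0,0,0.02,105]}}

```text
time_s: 4.95
eef_pos: [0.5474, 0.0555, 0.0303]
tcp_rot: [[0.166, 0.986, -0.0], [0.986, -0.166, -0.0], [-0.0, -0.0, -1.0]]
wrist_force: [0.2, -0.1, 0.5]
width: 0.0502
grip_force: 0.1
```

Emit:
{"method": "move_arm", "body": {"moves": [-0.004,0,0,0.002,105,-0.008,0,0,0.003,105,-0.012,0,0,0.005,105,-0.016,0,0,0.006,105,-0.02,0,0,0.008,105,-0.024,0,0,0.01,105,-0.028,0,0,0.011,105,-0.032,0,0,0.013,105,-0.036,0,0,0.015,105,-0.04,0,0,0.017,105,-0.044,0,0,0.018,105,-0.048,0,0,0.02,105]}}

```text
time_s: 6.15
eef_pos: [0.5395, 0.0082, 0.0303]
tcp_rot: [[0.186, 0.983, 0.0], [0.983, -0.186, -0.0], [-0.0, 0.0, -1.0]]
wrist_force: [0.2, -0.3, 0.9]
width: 0.0499
grip_force: 0.1
```

```bash
python3 look.py pics/w3.png; python3 - <<'E'
from bench import eyes,telemetry
from h import *
print(telemetry.get_state()["eef_pos"])
d=eyes.read_camera("scene"); cv2.imwrite("pics/s3.png",cv2.resize(d["frame"][120:240,270:430],None,fx=5,fy=5,interpolation=cv2.INTER_CUBIC))
E
```

```text
(58, 227, 80, 99) [432.8  18.6] [54.1, 35.8] 77.88 line frame [-0.0978  0.0705]
(256, 273, 123, 40) [536.   -8.5] [60.7, 20.1] -8.55 line frame [0.0081 0.0637]
(251, 315, 134, 30) [532.7 -29.5] [67.4, 16.8] -9.91 line frame [0.0108 0.0423]
(376, 241, 31, 46) [574.9   1. ] [25.9, 8.5] -80.55 line frame [0.045  0.0812]
(229, 241, 30, 45) [504.6  14.7] [25.4, 7.8] 57.47 line frame [-0.0251  0.0795]
(558, 389, 27, 11) [ 665.3 -100.6] [17.1, 7.2] -13.99 line frame [0.1545 0.0012]
[0.53941218 0.00770057 0.03029564]
```

View pics/s3.png

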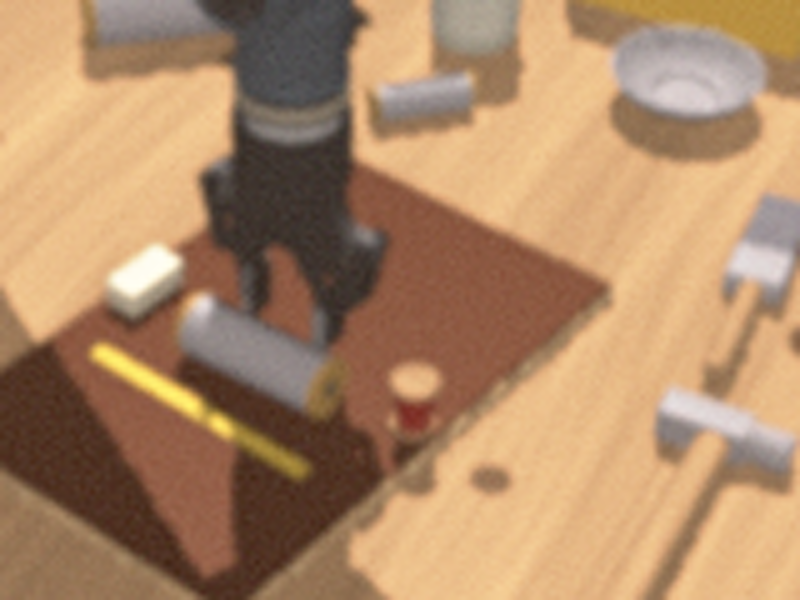

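Crop: the roller (262,355) is about 50 mm from the line (200,410) and still parallel. The spool (415,400) and wax (145,283) are untouched. Another ~38 mm, slowing down, then back off and measure.

Emit:
{"method": "move_arm", "body": {"moves": [-0.004,0,0,0.002,105,-0.008,0,0,0.004,105,-0.012,0,0,0.006,105,-0.016,0,0,0.008,105,-0.02,0,0,0.01,105,-0.024,0,0,0.012,105,-0.028,0,0,0.014,105,-0.031,0,0,0.015,105,-0.034,0,0,0.016,105,-0.036,0,0,0.017,105,-0.0375,0,0,0.018,105,-0.0385,0,0,0.018,105]}}

```text
time_s: 7.45
eef_pos: [0.5323, -0.0294, 0.0303]
tcp_rot: [[0.204, 0.979, -0.0], [0.979, -0.204, -0.0], [-0.0, -0.0, -1.0]]
wrist_force: [0.1, -0.3, 0.4]
width: 0.0502
grip_force: 0.2
```

Emit:
{"method": "move_arm", "body": {"moves": [0.004,0,0,0,105,0.015,0,0,0,105,0.03,0,0,0,105,0.045,0,-0.02,0,105,0.06,0,-0.05,0,105,0.06,0,-0.09,0,105,0.06,0,-0.13,0,105,0.06,0,-0.16,0,105,0.06,0,-0.16,0,105]}}

```text
time_s: 8.35
eef_pos: [0.5476, 0.0308, 0.1949]
tcp_rot: [[0.202, 0.979, 0.01], [0.979, -0.202, -0.001], [0.001, 0.01, -1.0]]
wrist_force: [0.8, 0.7, 0.4]
width: 0.0503
grip_force: 0.0
```

```bash
python3 look.py pics/w4.png;  python3 - <<'E'
from bench import eyes,telemetry
from h import *
print(telemetry.get_state()["eef_pos"])
a,b=[eyes.read_camera(n)["frame"] for n in("top","wrist")]
cv2.imwrite("pics/both.png",np.vstack([cv2.resize(a[140:280,180:400],(660,300))[:,:],b[150:400,:][:, :].copy() if 0 else cv2.resize(b,(660,300))]))
E
```

```text
(265, 252, 101, 43) [528.  -59.8] [105.9, 44.7] -8.39 line frame [0.0115 0.0122]
(525, 73, 100, 41) [804.2  68.8] [97.5, 25.6] -0.23 line frame [0.2553 0.1961]
(185, 199, 28, 48) [426.   18.7] [49.7, 24.6] 78.14 line frame [-0.1045  0.0669]
(377, 241, 29, 45) [610.1 -63.7] [55.7, 17.1] -80.72 line frame [0.0927 0.0249]
(229, 241, 30, 45) [457.1 -30.8] [55.2, 16.7] 56.93 line frame [-0.0605  0.0238]
[0.54594806 0.03074855 0.19259294]
```

View pics/both.png

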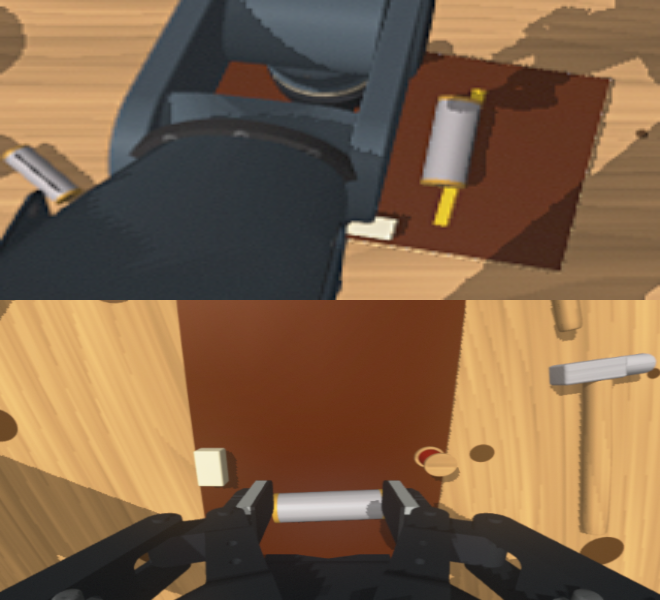

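Top (upper half): the roller (452,142) lies just short of the yellow line (446,205 and 478,95). I'll measure both in the same top image.

```bash
cat > meas.py <<'E'
from bench import eyes
from h import *
d=eyes.read_camera("top"); f=d["frame"][140:280,180:400]; hsv=cv2.cvtColor(f,cv2.COLOR_BGR2HSV)
m=(hsv[...,1]<60)&(hsv[...,2]>95); m[:,:120]=0
L=np.array([513.6,-69.6]); u=np.array([.978,-.2086]); n=np.array([.2086,.978])
for c in biggest(m,2):
    r=rect(ray(d,c[:,0]+[180,140],.036)); print(cv2.boundingRect(c),*r,((r[0]-L)@np.c_[u,n]).round(1))
E
python3 meas.py; python3 - <<'E'
# same grey mask on the first picture: reference for bias
import pickle; from h import *
d=pickle.load(open("pics/top1.pkl","rb")); hsv=cv2.cvtColor(d["frame"],cv2.COLOR_BGR2HSV)[150:250,230:300]
m=(hsv[...,1]<60)&(hsv[...,2]>95)
c=biggest(cv2.morphologyEx(m.astype(np.uint8),cv2.MORPH_CLOSE,np.ones((5,5))))[0]; print(rect(ray(d,c[:,0]+[230,150],.036)))
E
```

```text
(141, 47, 19, 38) [531.7 -60.3] [101.7, 37.9] -8.82 [15.8 12.9]
(120, 0, 8, 30) [674.  12.] [84.0, 19.6] 0.25 [139.8 113.3]
(array([553.7,  92.6]), [101.7, 34.6], -7.76)
```

Emit:
{"method": "move_arm", "body": {"moves": [0,0,0.04,0,105,0,0,0.08,0,105,0,0,0.12,0,105,0,0,0.145,0,105,0,0,0.158,0,105,0,0,0.16,0,105,0,0,0.16,0,105,-0.01,0,0.16,0,105,-0.02,0,0.16,0,105,-0.03,0,0.16,0,105,-0.04,0,0.16,0,105,-0.048,0,0.16,0,105]}}

```text
time_s: 9.75
eef_pos: [0.5348, -0.0189, 0.0308]
tcp_rot: [[0.205, 0.979, 0.001], [0.979, -0.205, -0.0], [-0.0, 0.001, -1.0]]
wrist_force: [0.4, -0.3, -0.4]
width: 0.0501
grip_force: 0.0
```

Emit:
{"method": "move_arm", "body": {"moves": [-0.005,0,0,0,105,-0.008,0,0,0,105,-0.011,0,0,0,105,-0.0135,0,0,0,105,-0.0155,0,0,0,105,-0.0175,0,0,0,105,-0.0195,0,0,0,105,-0.0213,0,0,0,105,-0.0228,0,0,0,105,-0.0236,0,0,0,105,-0.024,0,0,0,105,-0.024,0,0,0,105]}}

```text
time_s: 10.95
eef_pos: [0.5299, -0.0411, 0.0303]
tcp_rot: [[0.204, 0.979, -0.0], [0.979, -0.204, -0.0], [-0.0, -0.0, -1.0]]
wrist_force: [0.2, 1.0, 0.4]
width: 0.0501
grip_force: 0.0
```

Emit:
{"method": "move_arm", "body": {"moves": [0.004,0,0,0,105,0.015,0,0,0,105,0.03,0,0,0,105,0.045,0,-0.02,0,105,0.06,0,-0.05,0,105,0.06,0,-0.09,0,105,0.06,0,-0.13,0,105,0.06,0,-0.16,0,105,0.06,0,-0.16,0,105,0.06,0,-0.16,0,105]}}

```text
time_s: 11.95
eef_pos: [0.5421, 0.0189, 0.1908]
tcp_rot: [[0.202, 0.979, 0.001], [0.979, -0.202, -0.0], [0.0, 0.001, -1.0]]
wrist_force: [0.4, 0.0, -0.7]
width: 0.0506
grip_force: 0.0
```

```bash
python3 meas.py; python3 look.py pics/w5.png; python3 - <<'E'
from bench import eyes
from h import *
a=eyes.read_camera("top")["frame"]
cv2.imwrite("pics/t5.png",cv2.resize(a[150:270,220:400],None,fx=4.4,fy=4.4,interpolation=cv2.INTER_CUBIC))
E
```

```text
(145, 48, 19, 38) [529.6 -72.3] [101.8, 38.4] -8.33 [16.2  0.7]
(120, 0, 17, 31) [672.6  -0.7] [86.8, 44.9] 0.25 [141.1 100.6]
(271, 253, 101, 44) [525.9 -71.5] [104.3, 44.8] -8.46 line frame [0.0126 0.0002]
(537, 58, 103, 42) [803.1  68.2] [96.4, 25.0] 0.11 line frame [0.2544 0.1951]
(188, 188, 28, 49) [426.   17.7] [49.3, 24.7] 77.79 line frame [-0.1036  0.0669]
(377, 241, 29, 45) [601.  -72.3] [54.5, 16.7] -80.77 line frame [0.0856 0.0146]
(230, 241, 29, 45) [450.6 -40.8] [54.6, 16.1] 56.88 line frame [-0.0645  0.0129]
```

View pics/t5.png

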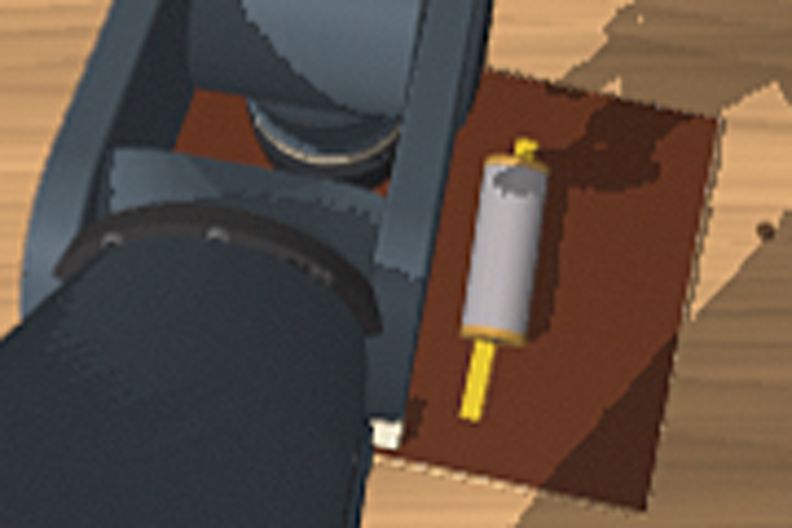

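The roller (505,250) lies centred over the yellow line (475,380 and 526,150). It is less than 1 mm off across, about 13–16 mm along and about 3.5° askew, all within limits. The robot is clear, so I'll hand in.

```bash
python3 -c "
from bench import close_job; print(close_job())"
```

```text
the job is handed in; nothing more can be done
None
```

I rolled the middle-sized roller about 164 mm onto the yellow line and handed the job in: it lies under 1 mm off the centreline, about 15 mm off the line's middle lengthwise and about 3.5° askew, with the robot clear and no verdict returned.

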